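Set up to grate nutmeg over the pie dish

ROBOT

A 7-joint arm with a two-finger parallel gripper is mounted at the origin on the work surface. World frame = base frame: x ahead of the robot, y to its left, z up, the work surface at z = 0. Lengths are in m, angles in rad, forces in N, time in s.
With the tool pointing down it reaches from about 0.35 to 0.9 m from the base axis. Payload 8.1 kg.
Tool frame: the origin (TCP) lies midway between the tips of the shut fingers; the grasp point (between the pads) lies arm.grasp_offset behind it (arm.grasp_offset is the distance from the TCP to the grasp point, in m); z points along the fingers, y is the line along which they close (so a half turn about z gives the same grasp; the last joint's range is limited). The gripper opens to 92 mm and grips with 3 to 60 N. Pads are 19 mm wide; open, the fingers measure 130 mm over their backs; the gripper's body (75 mm by 190 mm) begins 47 mm behind the grasp point.
Start: joints at [1.184, 0.434, 0.025, 1.573, -0.012, 1.134, -0.075], TCP at [0.175, -0.6, 0.227] pointing down, gripper open.
Joint ranges: [-2.62, 2.62], [-0.44, 2.09], [-1.27, 1.32], [0.08, 2.57], [-1.32, 4.46], [0.12, 2], [-2.74, 2.74]. Speed limits (rad/s): [2.22, 2.22, 3.01, 3.01, 3.14, 3.14, 3.14].

INTERFACE

Orientations are given as a rotation vector (axis times angle).
In Python, from cell import observe, imaging, arm gives the robot as it stands.
- The arm moves only by the tool apply_moves, never from a script. Its argument "commands" is a list of rows, each a list of 5 numbers: the opening in per cent of the stroke, from 0 (shut) to 100 (fully open), then the shift along the world's x, y, z in units of 0.06 m (1.0 is 0.06 m), then the turn about the world's z in units of 0.5 rad (1.0 is 0.5 rad). A call has 1 to 12 rows; each row shifts and turns the commanded pose from where the row before left it; what a row does not reach is not made up. A row lasts 1/8 s, in which the tool goes at most 62.5 mm and 10.7 degrees, less where a joint would pass 70% of its speed; a pose out of reach is approached as far as the arm can. A call with a number of a shift or a turn outside -1 to 1 is refused whole. A call with a gripper value outside its range is refused whole. The fingers move at their own pace and stop on an object; "newtons" is the grip in N (left out, the last holds). Time passes only in rows, so rows that do not move let the fingers close. It gives the time, the measured TCP pose, the force, the opening and the grip force at its end, in the units of the state.
- observe(): the state, without advancing time (a new reading comes with each control period).
- imaging.get_image(name): name is "scene" or "top"; returns (picture, depth): 400x640x3 uint8, red, green, blue; 400x640 float32, m along the optical axis (not along the pixel's ray), 0 where there is no reading.
- imaging.camera_params(name): a dict with "camera_matrix" (3x3 intrinsics, pixels), "dist" ([k1, k2, p1, p2, k3] as OpenCV has them; the pictures are not rectified), "origin" and "rotation" of the camera in the world. Camera axes: x right, y up, looking along -z (the intrinsics and any distortion apply to the point x, -y, -z); pixel columns grow to the right and rows downward; lengths in m; the calibration is good to about 2 mm. A picture is of the moment at which its call begins. camera_params takes no time and is no camera call.
- arm.sign_off(): hands the job in; it is judged then, once.
The state is a dict: "clock": time; "joints": joint angles; "dq": joint speeds; "joint_efforts": joint torques, N m; "position": TCP position; "ee_rot": TCP orientation; "force": force on the tool from outside, world axes, zero at the start; "ft_torque": the same for the moment, N m; "width": opening from 0.0 (shut) to 1.0 (fully open); "gripper_force": force on a finger pad.
Only numpy, scipy, OpenCV 4.12 (cv2) and the standard library are available. Lean on these libraries where they do the work, as an engineer would, in place of code of your own. Each camera call takes 0.05 s, during which the arm holds its last target. There are 200 camera calls.

TASK

Get ready for the cook to grate nutmeg: pluck the nutmeg from the spice tray and leave it lying in the little ceramic pinch bowl. Then draw the grater up out of the tool block and finish while still holding it by its handle, perfectly still, slanting about half-way between upright and level, handle end up and a broad face of its blade turned up, with the blade's tip over the middle of the glass pie dish, several centimetres higher than its rim, the grater touching nothing else. Leave everything else where it stands.

Things in the scene. Friction and masses are not known exactly. Their poses are not given: they have to be found in the camera images.
- nutmeg_c (a point): centre of the nutmeg, a smooth dark-brown egg-shaped nut 24 mm thick and 30 mm long (12 g); its long axis, its y axis, lies level, along the tray's y axis. It sits cradled on the long edges of one of the tray's four pockets and stands out 19 mm above the tray's top (its centre 7 mm above it)
- tray: fixed white ceramic spice tray 150 x 150 x 18 mm, origin at the centre of its underside, z up; four oblong pockets 7 mm deep (20 mm along x, 34 mm along y) centred at x, y = +-32 mm; which pocket holds what varies
- walnut: origin at the centre of the walnut, a paler ball of 32 mm, in another pocket; not to be moved
- cinnamon: origin at the centre of the piece of cinnamon stick, a cylinder 19 mm thick and 32 mm long lying in another pocket; not to be moved
- cork: origin at the centre of the cork stopper, 24 mm wide at the top and 30 mm high, standing in another pocket; not to be moved
- bowl: white ceramic pinch bowl, loose, 250 g, open at the top, 92 mm wide at the rim, 34 mm high, 4 mm walls, inner floor 5 mm up; origin at the centre of its underside, z up. The nutmeg goes in here; the bowl stays put
- block: fixed wooden tool block 80 (x) x 190 (y) x 95 mm high, origin at the centre of its underside, z up; two slots in its top at y = +-45 mm, 14 mm (x) by 36 mm (y), 89 mm deep; one holds the grater, the other the palette knife
- grater_grip (a point): centre of the grater's square wooden handle, 24 x 24 x 85 mm; 143 mm above the counter at the start, must rise 90 mm to leave its slot. z runs from blade to handle end (up at the start), x square to the blade's broad faces (both toothed), y across its width; axes as the block's. The grater (about 140 g) hangs by a steel shoulder 28 x 46 x 6 mm (x, y, z) just below the handle, on the block's top
- grater_tip (a point): middle of the blade's free end, 133 mm below the handle's centre along the grater; same axes as grater_grip. The blade is flat steel, 85 mm long, 28 mm wide (y), 6 mm thick (x)
- spreader: palette knife hanging in the other slot, with the same shoulder but a turned round handle at most 23 mm thick that ends 82 mm above the block's top; origin at the middle of its shoulder's underside; not to be moved
- dish: clear glass pie dish, loose, 700 g, 200 mm wide at the rim, 160 mm at the foot, 44 mm high; origin at the centre of its underside, z up; stays put. Further back stand fixed things up to 140 mm high: a colander (right), a rolling pin on its rest (middle), a salt pig (left)
Mind the look-alikes: they are no part of the job. Leave any orange look-alike of the tray alone.

How it is judged:
On the way, in this order (a step that is already met when the one before it is completed fails the run):
1. the nutmeg lies in the pinch bowl, let go (horizontal distance between nutmeg_c and bowl below 0.034 m and z of nutmeg_c in the frame of bowl between 0.008 and 0.036 m and contact force between nutmeg and the fingers below 0.1 N and linear speed of nutmeg below 0.05 m/s), for 0.2 s.
2. the grater is drawn up out of the block, held in the fingers (height (world z) of grater_tip above 0.105 m and contact force between grater and the fingers above 1 N), for 0.1 s.
At the end, for the whole second after the job is handed in: Nutmeg let go in the bowl (within 34 mm of its axis, below the rim). Grater held still, handle up, 30 to 60 degrees from upright, blade width level within 20 degrees, tip within 60 mm (horizontally) of the dish centre and 52 to 170 mm above the counter, touching nothing but the fingers (all of step 1 and angle between grater_tip's own z axis and vertical between 0.52 and 1.05 rad and angle between grater_tip's own y axis and vertical between 1.22 and 1.92 rad and horizontal distance between grater_tip and dish below 0.06 m and height (world z) of grater_tip between 0.052 and 0.17 m and height (world z) of grater_grip above 0.11 m and contact force between grater and the fingers above 1 N and linear speed of grater below 0.03 m/s and angular speed of grater below 0.2 rad/s and contact force between grater and dish below 0.1 N and contact force between grater and block below 0.1 N and contact force between grater and bowl below 0.1 N and contact force between grater and spreader below 0.1 N); the arm keeps its last pose, push and grip.
It fails at once if another thing in the spice tray is moved more than 30 mm (distance of any of walnut, cinnamon, cork from where it was at the start of the episode above 0.03 m).
It fails at once if the palette knife is moved more than 30 mm (distance of spreader from where it was at the start of the episode above 0.03 m).
It fails at once if the bowl or the pie dish is moved more than 30 mm (distance of any of bowl, dish from where it was at the start of the episode above 0.03 m).
It fails at once if the grater is pressed on the pie dish (contact force between grater and dish above 2 N).
It also fails if it takes over 58 s, if anything falls off the work surface, if the arm or the gripper's body presses on something with over 40 N, if the wrist force passes 120 N, or if a joint passes its speed limit or range.

## Working session

There is one attempt and no reset: what is moved stays moved. The work goes in short steps, Python scripts to look and compute and a tool call to move; the robot and the scene stay as the last step left them, time stands still between calls to the robot, and variables do not carry over. Pictures are saved under pics/ and viewed, at most 10 in all, crops included, and the job is handed in when it is done.

Besides the shell and the picture viewer there is one more tool, called as name([rows], argument=value, ...), one row to a line, values as JSON. apply_moves: Moves the arm, as the interface text tells. Its arguments: {"type":"object","properties":{"commands":{"type":"array"},"newtons":{"type":"number"}},"required":["commands"]}

```bash
ls; mkdir -p pics; cat > h.py <<'E'
import numpy as np,cv2
from cell import observe,imaging,arm
def ray(cam,uv):
    p=imaging.camera_params(cam);K=np.array(p['camera_matrix'],float)
    q=cv2.undistortPoints(np.array(uv,float).reshape(-1,1,2),K,np.array(p['dist'],float)).reshape(-1,2)
    R=np.array(p['rotation'],float).reshape(3,3)
    d=np.c_[q[:,0],-q[:,1],-np.ones(len(q))]@R.T
    return np.array(p['origin'],float),d
def plane(cam,uv,z):
    o,d=ray(cam,uv);return o+d*((z-o[2])/d[:,2])[:,None]
def dep(cam,uv,D):
    o,d=ray(cam,uv);uv=np.array(uv).reshape(-1,2).round().astype(int)
    return o+d*D[uv[:,1],uv[:,0]][:,None]
def tri(uva,uvb,a='scene',b='top'):
    o1,d1=ray(a,uva);o2,d2=ray(b,uvb);r=[]
    for x,y in zip(d1,d2):
        s=np.linalg.lstsq(np.c_[x,-y],o2-o1,rcond=None)[0]
        r.append(np.r_[(o1+x*s[0]+o2+y*s[1])/2,np.linalg.norm(o1+x*s[0]-o2-y*s[1])])
    return np.array(r)
def snap(tag):
    for c in('scene','top'):
        im,D=imaging.get_image(c);cv2.imwrite(f'pics/{tag}_{c}.png',im[:,:,::-1]);np.save(f'/tmp/{tag}_{c}.npy',D)
E
python3 - <<'E'
from h import *
np.set_printoptions(precision=4,suppress=True)
snap('a');s=observe();print(s);print(arm.grasp_offset)
for c in('scene','top'):
    p=imaging.camera_params(c);print(c,p); D=np.load(f'/tmp/a_{c}.npy');print((D>0).mean())
E
```

```text
pics
{'clock': 0.1, 'joints': array([ 1.1844,  0.4351,  0.025 ,  1.574 , -0.0116,  1.134 , -0.0751]), 'dq': array([ 0.0003, -0.0001,  0.0019, -0.002 ,  0.0004,  0.    , -0.0001]), 'joint_efforts': array([  0.003 , -66.9122,   0.9882, -31.5139,  -0.0605,   0.0375,
         0.0001]), 'position': array([ 0.1748, -0.5996,  0.226 ]), 'ee_rot': array([-3.1087, -0.4439,  0.0005]), 'force': array([-0.301 ,  0.2119,  0.1356]), 'ft_torque': array([ 0.0069, -0.0323, -0.0206]), 'gripper_force': 0.0, 'width': 1.0005933336549362}
0.0188
scene {'camera_matrix': array([[390.5018,   0.    , 326.1239],
       [  0.    , 390.5018, 204.1733],
       [  0.    ,   0.    ,   1.    ]]), 'dist': array([-0.0735,  0.    ,  0.    ,  0.    ,  0.    ]), 'origin': array([ 1.3171, -0.5599,  0.8214]), 'rotation': array([0.9148, 0.429 , 0.8583])}
0.99563671875
top {'camera_matrix': array([[444.3748,   0.    , 316.8164],
       [  0.    , 444.3748, 200.0298],
       [  0.    ,   0.    ,   1.    ]]), 'dist': array([-0.0184,  0.    ,  0.    ,  0.    ,  0.    ]), 'origin': array([0.3152, 0.0594, 1.3193]), 'rotation': array([ 0.119 , -0.093 , -1.5575])}
0.99580859375
```

Rotation is a rotation vector; fix the helper and look.

```bash
sed -i "s/R=np.array(p\['rotation'\],float).reshape(3,3)/R=cv2.Rodrigues(np.array(p['rotation'],float))[0]/" h.py
```

```text
(no output)
```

View pics/a_scene.png

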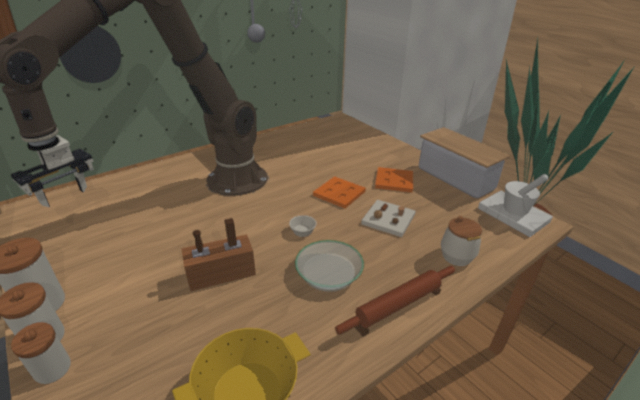

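View pics/a_top.png

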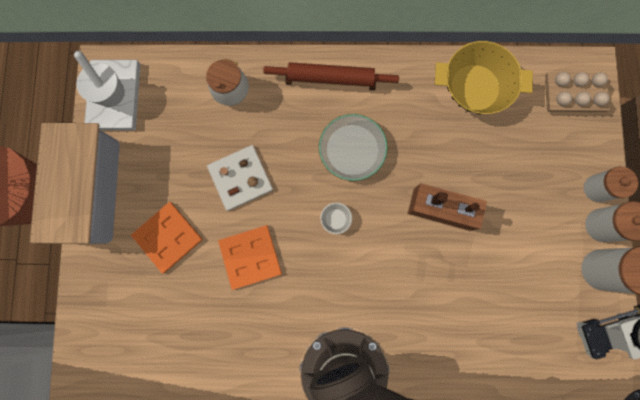

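```bash
python3 - <<'E'
from h import *
s=cv2.imread('pics/a_scene.png');t=cv2.imread('pics/a_top.png')
def c(im,x,y,w,h):return cv2.resize(im[y:y+h,x:x+w],(400,300),interpolation=cv2.INTER_CUBIC)
o=np.vstack([np.hstack([c(s,350,190,80,60),c(t,200,148,80,60)]),np.hstack([c(s,168,212,100,75),c(t,400,170,100,75)])])
cv2.imwrite('pics/b.png',o)
np.set_printoptions(precision=4,suppress=True)
# top-view depth check
D=np.load('/tmp/a_top.npy');Ds=np.load('/tmp/a_scene.npy')
print(dep('top',[(240,165),(336,219),(352,148),(425,203),(300,300)],D));print(dep('scene',[(388,218),(302,229),(330,265),(280,200)],Ds))
E
```

```text
[[ 0.5938  0.3118  0.0276]
 [ 0.4378  0.0247  0.0034]
 [ 0.6531 -0.0223  0.0085]
 [ 0.4756 -0.2182  0.0992]
 [ 0.2005  0.1278  0.002 ]]
[[ 0.5747  0.3002  0.0166]
 [ 0.4352  0.029   0.001 ]
 [ 0.6348 -0.0037  0.0032]
 [ 0.2342  0.0643 -0.0023]]
```

View pics/b.png

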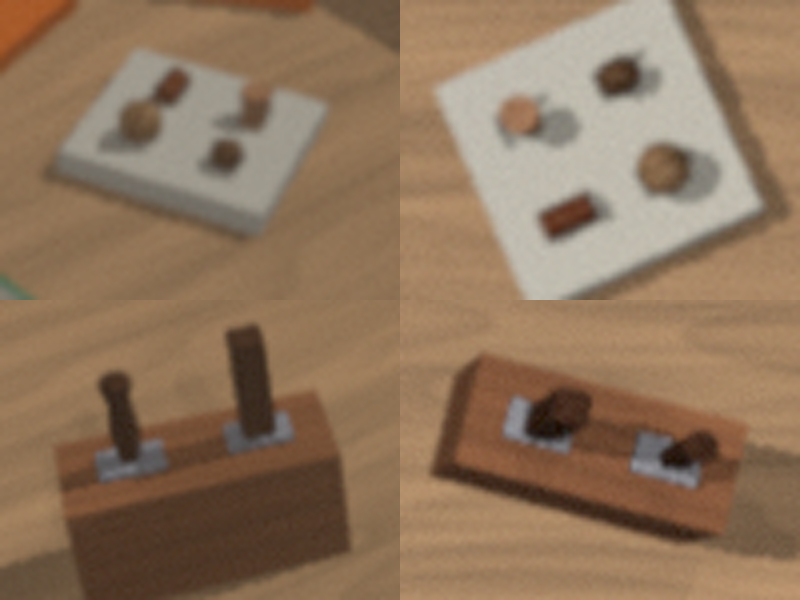

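```bash
cat > m.py <<'E'
from h import *
np.set_printoptions(precision=4,suppress=True)
s=cv2.imread('pics/a_scene.png');t=cv2.imread('pics/a_top.png')
def blob(m,box,near=None):
    x,y,w,h=box;k=np.zeros_like(m);k[y:y+h,x:x+w]=m[y:y+h,x:x+w]
    n,l,st,ce=cv2.connectedComponentsWithStats(k.astype(np.uint8))
    i=1+np.argmax(st[1:,4]) if near is None else 1+np.argmin(np.hypot(*(ce[1:]-near).T)+1e3*(st[1:,4]<8))
    return (l==i).astype(np.uint8),ce[i],st[i]
hs=cv2.cvtColor(s,cv2.COLOR_BGR2HSV);ht=cv2.cvtColor(t,cv2.COLOR_BGR2HSV)
def quad(b,n=4):
    c=max(cv2.findContours(b,0,2)[0],key=cv2.contourArea);return c
def world_rect(cam,b,z):
    c=quad(b).reshape(-1,2);w=plane(cam,c,z)[:,:2].astype(np.float32)
    return cv2.minAreaRect(cv2.convexHull(w))
# tray
bt,ce,st=blob((ht[:,:,1]<60)&(ht[:,:,2]>120),(200,140,80,75));print('tray top',ce,st,world_rect('top',bt,.018))
bs,ce,st=blob((hs[:,:,1]<60)&(hs[:,:,2]>150),(350,190,80,60));print('tray scene',ce,st,world_rect('scene',bs,.018))
# nutmeg
nt,ct,st1=blob((ht[:,:,2]<105)&(ht[:,:,1]>85),(200,148,80,60),(243.6,163))
ns,cs,st2=blob((hs[:,:,2]<125)&(hs[:,:,1]>80),(350,190,80,60),(395.4,221))
print('nut',ct,st1,cs,st2,tri([cs],[ct]),plane('top',[ct],.025),plane('scene',[cs],.025))
pc=plane('top',np.argwhere(nt)[:,::-1],.025)[:,:2];w,v=np.linalg.eigh(np.cov(pc.T));print('long',v[:,1],np.sqrt(w)*4)
# others in tray, top
for n,p in dict(cork=(304,171),wal=(332.4-0,181.4)).items(): pass
print('others top', plane('top',[(224,171),(252.4,181.4),(233.4,191.2)],.025))
# bowl
b,ce,st=blob((ht[:,:,1]<70)&(ht[:,:,2]>110),(312,198,50,45));c=quad(b);e=cv2.fitEllipse(c);print('bowl top',e,plane('top',[e[0]],.034))
w=plane('top',c.reshape(-1,2),.034);print(cv2.minEnclosingCircle(w[:,:2].astype(np.float32)))
b,ce,st=blob((hs[:,:,1]<50)&(hs[:,:,2]>130),(282,208,42,35));print('bowl scene',st,plane('scene',[ce],.02))
w=plane('scene',quad(b).reshape(-1,2),.034);print(cv2.minEnclosingCircle(w[:,:2].astype(np.float32)))
# dish rim green
for cam,h,box in(('top',ht,(305,105,95,85)),('scene',hs,(280,230,100,75))):
    m=(h[:,:,0]>55)&(h[:,:,0]<95)&(h[:,:,1]>35);x,y,w,hh=box
    k=np.zeros_like(m);k[y:y+hh,x:x+w]=m[y:y+hh,x:x+w];p=np.argwhere(k)[:,::-1]
    print('dish',cam,len(p),p.min(0),p.max(0),cv2.minEnclosingCircle(plane(cam,p,.044)[:,:2].astype(np.float32)))
# shoulders & handles
for cam,h,box in(('top',ht,(400,170,100,75)),('scene',hs,(168,212,100,75))):
    x,y,w,hh=box;m=np.zeros(h.shape[:2],np.uint8);m[y:y+hh,x:x+w]=((h[:,:,1]<70)&(h[:,:,2]>85))[y:y+hh,x:x+w]
    n,l,stt,cc=cv2.connectedComponentsWithStats(m)
    for i in range(1,n):
        if stt[i,4]>15:print('shoulder',cam,cc[i],stt[i],plane(cam,[cc[i]],.101),cv2.minAreaRect(plane(cam,np.argwhere(l==i)[:,::-1],.101)[:,:2].astype(np.float32)))
    m=np.zeros(h.shape[:2],np.uint8);m[y:y+hh,x:x+w]=((h[:,:,2]<78))[y:y+hh,x:x+w]
    n,l,stt,cc=cv2.connectedComponentsWithStats(m)
    for i in range(1,n):
        if stt[i,4]>15:print('dark',cam,cc[i],stt[i])
E
python3 m.py
```

```text
tray top [239.2044 177.3328] [ 207  145   66   66 2299] ((0.5592103004455566, 0.3145151436328888), (0.15405267477035522, 0.15303978323936462), 25.59931182861328)
tray scene [389.6106 215.9059] [363 200  51  32 606] ((0.562748908996582, 0.31578758358955383), (0.147409126162529, 0.14611101150512695), 25.65888214111328)
nut [243.1935 162.9677] [240 161   7   5  31] [394.75   220.5625] [393 219   5   4  16] [[0.6022 0.3044 0.02   0.0015]] [[0.6006 0.3029 0.025 ]] [[0.6069 0.2998 0.025 ]]
long [-0.1704  0.9854] [0.0166 0.0223]
others top [[0.5758 0.3595 0.025 ]
 [0.545  0.2736 0.025 ]
 [0.5151 0.3291 0.025 ]]
bowl top ((335.8970031738281, 217.96542358398438), (30.985137939453125, 31.633228302001953), 139.0142059326172) [[0.4379 0.0258 0.034 ]]
((0.43781739473342896, 0.026133667677640915), 0.04707897827029228)
bowl scene [290 216  18  16 157] [[0.4262 0.0159 0.02  ]]
((0.4425819516181946, 0.019193043932318687), 0.04327092692255974)
dish top 258 [320 115] [386 179] ((0.6479041576385498, -0.022900478914380074), 0.09966500103473663)
dish scene 62 [296 247] [362 286] ((0.657179057598114, -0.02
[... 476 characters left out ...]
dark top [471.7882 207.6824] [465 204  14   8  85]
dark top [442.3137 220.4657] [410 211  66  19 204]
shoulder scene [232.6056 245.2113] [224 240  17  10  71] [[ 0.4914 -0.2459  0.101 ]] ((0.4883149266242981, -0.2456449270248413), (0.046062592417001724, 0.03275488317012787), 72.75180053710938)
shoulder scene [200.2523 252.1589] [192 247  18  11 107] [[ 0.467  -0.3327  0.101 ]] ((0.46522730588912964, -0.3320580720901489), (0.04596163332462311, 0.034441813826560974), 73.74453735351562)
dark scene [230.4471 232.9615] [225 219  12  28 208]
dark scene [198.0656 241.5328] [193 231  10  22 122]
dark scene [214.2075 271.6038] [202 267  26  10  53]
dark scene [201.4286 281.625 ] [190 277  26  10  56]
```

apply_moves([
  [45,0.357,0.75,0.1,0.173],
  [45,0.357,0.75,0.1,0.173],
  [45,0.357,0.75,0.1,0.173],
  [45,0.357,0.75,0.1,0.173],
  [45,0.357,0.75,0,0.173],
  [45,0.357,0.75,0,0.173],
  [45,0.357,0.75,0,0.173],
  [45,0.357,0.75,0,0.173],
  [45,0.357,0.75,0,0.173],
  [45,0.357,0.75,0,0.173],
], newtons=15)

```text
clock: 1.35
position: [0.3895, -0.1485, 0.2507]
ee_rot: [2.635, 1.71, -0.0]
force: [1.1, -0.1, -1.0]
width: 0.449
gripper_force: 0.0
```

apply_moves([
  [45,0.357,0.75,0,0.173],
  [45,0.357,0.75,0,0.173],
  [45,0.357,0.75,0,0.173],
  [45,0.357,0.75,0,0.173],
  [45,0.357,0.75,0,0.173],
  [45,0.357,0.75,0,0.173],
  [45,0.357,0.75,0,0.173],
  [45,0.357,0.75,0,0.173],
  [45,0.357,0.75,-0.5,0.173],
  [45,0.357,0.75,-1,0.173],
  [45,0,0,0,0],
])

```text
clock: 2.72
position: [0.5968, 0.2926, 0.1671]
ee_rot: [-1.67, -2.654, 0.009]
force: [0.2, -1.2, -0.0]
width: 0.447
gripper_force: 0.0
```

apply_moves([
  [45,0.11,0.13,0,0],
  [45,0,0,-0.5,0],
  [45,0,0,-0.5,0],
  [45,0,0,-0.5,0],
  [45,0,0,0,0],
  [45,0,0,0,0],
])

```text
clock: 3.48
position: [0.607, 0.2991, 0.0851]
ee_rot: [1.68, 2.653, 0.004]
force: [1.4, -0.3, 0.7]
width: 0.449
gripper_force: 0.0
```

```bash
python3 - <<'E'
from h import *
snap('c');print(observe()['position'])
s=cv2.imread('pics/c_scene.png');t=cv2.imread('pics/c_top.png')
def c(im,x,y,w,h):return cv2.resize(im[y:y+h,x:x+w],(400,400),interpolation=cv2.INTER_CUBIC)
cv2.imwrite('pics/c.png',np.hstack([c(s,350,165,80,80),c(t,200,130,80,80)]))
E
```

```text
[0.60689581 0.2993746  0.08499867]
```

View pics/c.png

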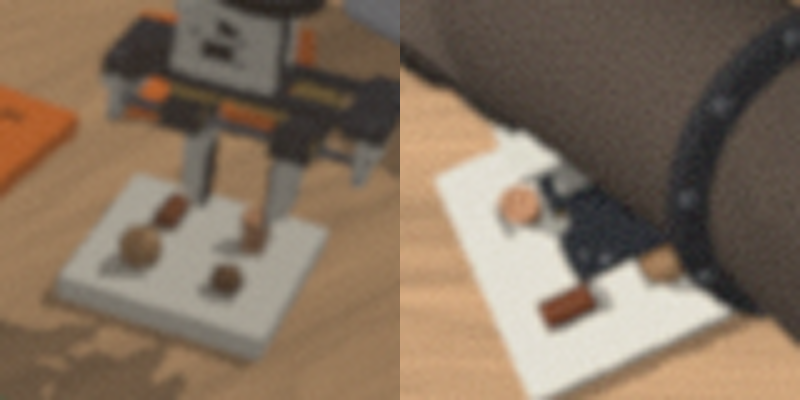

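```bash
python3 - <<'E'
from h import *
print(plane('scene',[(350+200/5,165+200/5),(350+278/5,165+220/5),(397.8,207)],.083))
print(plane('scene',[(350+226/5,165+279/5)],.025))
E
```

```text
[[0.58589107 0.28814647 0.083     ]
 [0.63349747 0.31444491 0.083     ]
 [0.60983577 0.30137052 0.083     ]]
[[0.60882066 0.30012513 0.025     ]]
```

apply_moves([
  [45,-0.03,0,-0.3,0],
  [45,0,0,-0.3,0],
  [45,0,0,-0.25,0],
  [45,0,0,0,0],
  [45,0,0,0,0],
])

```text
clock: 4.2
position: [0.604, 0.2991, 0.0317]
ee_rot: [-1.679, -2.655, -0.0]
force: [-0.3, -0.3, 0.2]
width: 0.447
gripper_force: 0.0
```

apply_moves([
  [45,0.02,0,-0.1,0],
  [45,0,0,-0.085,0],
  [45,0,0,0,0],
  [45,0,0,0,0],
])

```text
clock: 4.7
position: [0.6052, 0.2989, 0.0207]
ee_rot: [1.679, 2.655, 0.0]
force: [0.0, 0.2, -0.5]
width: 0.45
gripper_force: 0.0
```

apply_moves([
  [10,0,0,0,0],
  [10,0,0,0,0],
  [10,0,0,0,0],
  [10,0,0,0,0],
  [10,0,0,0,0],
  [10,0,0,0,0],
], newtons=15)

```text
clock: 5.45
position: [0.6055, 0.2991, 0.0208]
ee_rot: [1.679, 2.655, 0.001]
force: [2.7, 0.7, 3.0]
width: 0.24
gripper_force: 15.0
```

apply_moves([
  [10,0,0,0.3,0],
  [10,0,0,0.4,0],
  [10,0,0,0.5,0],
  [10,0,0,0.5,0],
  [10,0,0,0,0],
])

```text
clock: 6.08
position: [0.6057, 0.2999, 0.126]
ee_rot: [1.678, 2.654, 0.005]
force: [-0.5, 0.4, -0.5]
width: 0.239
gripper_force: 15.0
```

```bash
python3 - <<'E'
from h import *
snap('d');print(observe()['position'],observe()['width'],observe()['gripper_force'])
s=cv2.imread('pics/d_scene.png')
cv2.imwrite('pics/d.png',cv2.resize(s[140:240,340:440],(500,500),interpolation=cv2.INTER_CUBIC))
E
```

```text
[0.60475304 0.29852075 0.12293947] 0.24178076636946427 14.999959990382195
```

View pics/d.png

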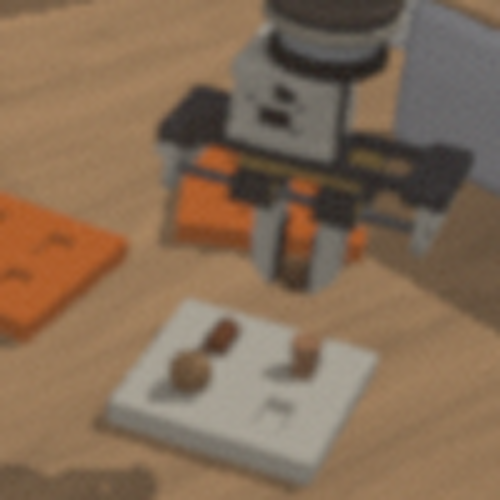

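apply_moves([
  [10,-0.46,-0.763,0,0],
  [10,-0.46,-0.763,0,0],
  [10,-0.46,-0.763,0,0],
  [10,-0.46,-0.763,0,0],
  [10,-0.46,-0.763,0,0],
  [10,-0.46,-0.763,0,0],
  [10,0,0,-0.4,0],
  [10,0,0,-0.4,0],
  [10,0,0,0,0],
  [10,0,0,0,0],
])

```text
clock: 7.42
position: [0.4394, 0.0245, 0.0748]
ee_rot: [-1.678, -2.655, 0.0]
force: [0.1, -0.3, 0.5]
width: 0.237
gripper_force: 15.0
```

```bash
python3 - <<'E'
from h import *
snap('e');print(observe()['position'],observe()['width'],observe()['gripper_force'])
s=cv2.imread('pics/e_scene.png');t=cv2.imread('pics/e_top.png')
def c(im,x,y,w,h):return cv2.resize(im[y:y+h,x:x+w],(400,400),interpolation=cv2.INTER_CUBIC)
cv2.imwrite('pics/e.png',np.hstack([c(s,262,175,80,80),c(t,296,180,80,80)]))
E
```

```text
[0.43989774 0.02446793 0.07520926] 0.2386841208737244 15.000014752149582
```

View pics/e.png

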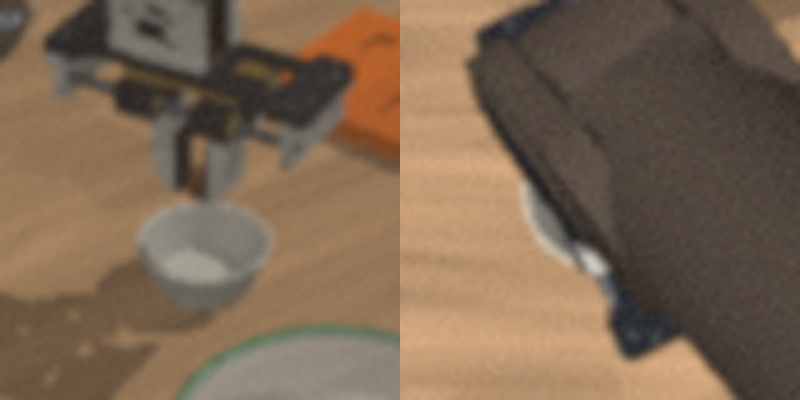

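apply_moves([
  [10,0,0,-0.3,0],
  [10,0,0,-0.3,0],
  [10,0,0,-0.17,0],
  [10,0,0,0,0],
  [10,0,0,0,0],
])

```text
clock: 8.15
position: [0.4399, 0.0243, 0.0289]
ee_rot: [1.679, 2.655, 0.001]
force: [-0.3, 0.6, 0.6]
width: 0.242
gripper_force: 15.0
```

apply_moves([
  [28,0,0,0,0],
  [34,0,0,0,0],
  [34,0,0,0,0],
  [34,0,0,0,0],
  [34,0,0,0.2,0],
  [34,0,0,0.4,0],
  [34,0,0,0.8,0],
  [34,0,0,1,0],
  [45,0,0,0.7,0],
])

```text
clock: 9.28
position: [0.4396, 0.0248, 0.2175]
ee_rot: [1.677, 2.654, 0.002]
force: [0.6, -0.4, -0.8]
width: 0.403
gripper_force: 0.0
```

apply_moves([
  [60,0,0,0.3,0.172],
  [60,0.08,-0.5,0.1,0.172],
  [60,0.08,-0.5,0,0.172],
  [60,0.08,-0.5,0,0.172],
  [60,0.08,-0.5,0,0.172],
  [60,0.08,-0.5,0,0.172],
  [60,0.08,-0.5,0,0.172],
  [60,0.08,-0.5,0,0.172],
  [60,0.08,-0.5,0,0.172],
  [60,0.08,-0.5,0,0.172],
  [60,0,0,0,0],
  [60,0,0,0,0],
])

```text
clock: 10.78
position: [0.4826, -0.2449, 0.2388]
ee_rot: [0.42, 3.113, 0.001]
force: [-0.1, -0.7, 0.1]
width: 0.596
gripper_force: 0.0
```

```bash
python3 - <<'E'
from h import *
snap('f');o=observe();print(o['position'],o['width'],o['ee_rot'],o['joints']);r=o['ee_rot'];print(np.degrees(2*np.arctan2(r[1],r[0]))-90)
s=cv2.imread('pics/f_scene.png');t=cv2.imread('pics/f_top.png')
def c(im,x,y,w,h):return cv2.resize(im[y:y+h,x:x+w],(400,400),interpolation=cv2.INTER_CUBIC)
cv2.imwrite('pics/f.png',np.vstack([np.hstack([c(s,168,190,100,100),c(t,400,155,100,100)]),np.hstack([c(s,262,185,80,80),c(t,306,188,60,60)])])[:600])
p=plane('scene',[(168+245/4,212+32/4)],.185);print('handle top scene',p,plane('top',[(400+570/4-100,170+108/4)],.185))
E
```

```text
[ 0.48272105 -0.2445607   0.23883601] 0.5984848206285799 [4.17764594e-01 3.11344958e+00 2.54002513e-04] [ 1.02226421  0.43125498 -0.89771791  1.70917777  0.36158019  1.17705905
  1.3318045 ]
74.71532794279477
handle top scene [[ 0.48552478 -0.24281287  0.185     ]] [[ 0.48034926 -0.24392503  0.185     ]]
```

View pics/f.png

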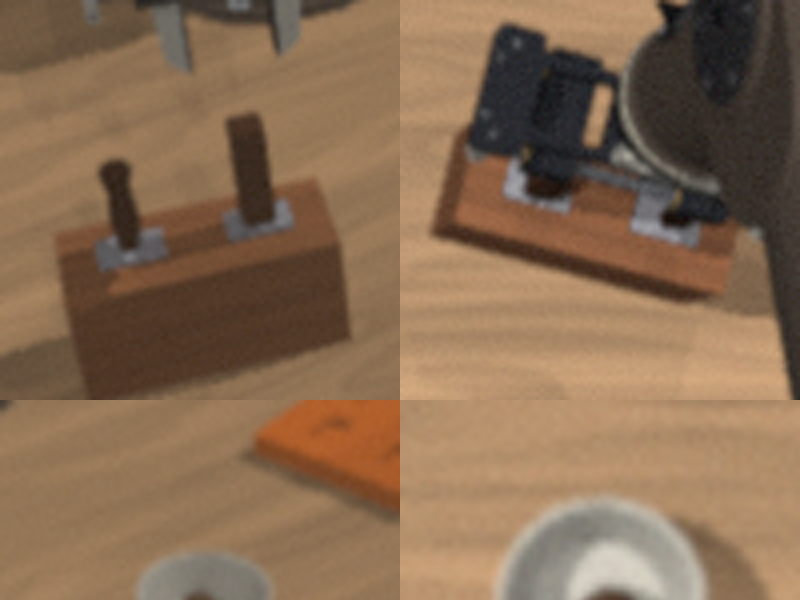

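apply_moves([
  [60,0,0,-0.4,0],
  [60,0,0,-0.4,0],
  [60,0,0,-0.3,0],
  [60,0,0,-0.3,0],
  [60,0,0,-0.2,0],
  [60,0,0,-0.2,0],
  [60,0,0,0,0],
  [60,0,0,0,0],
])

```text
clock: 11.88
position: [0.4831, -0.2459, 0.1308]
ee_rot: [0.419, 3.113, -0.0]
force: [-0.9, -0.7, 1.0]
width: 0.599
gripper_force: 0.0
```

apply_moves([
  [10,0,0,0,0],
  [10,0,0,0,0],
  [10,0,0,0,0],
  [10,0,0,0,0],
  [10,0,0,0,0],
  [10,0,0,0,0],
], newtons=20)

```text
clock: 12.62
position: [0.4827, -0.2458, 0.1304]
ee_rot: [0.419, 3.113, 0.0]
force: [-1.1, 0.0, 1.3]
width: 0.261
gripper_force: 20.0
```

apply_moves([
  [10,0,0,0.2,0],
  [10,0,0,0.3,0],
  [10,0,0,0.3,0],
  [10,0,0,0.3,0],
  [10,0,0,0.16,0],
  [10,0,0,0,0],
  [10,0,0,0,0],
])

```text
clock: 13.5
position: [0.4823, -0.2459, 0.2054]
ee_rot: [-0.42, -3.113, -0.0]
force: [-0.1, 0.1, -1.1]
width: 0.257
gripper_force: 20.0
```

apply_moves([
  [10,-0.15,0.041,-0.01,0],
  [10,-0.15,0.041,-0.01,0],
  [10,-0.15,0.041,-0.02,0],
  [10,-0.15,0.041,-0.02,0],
  [10,0,0,0,0],
  [10,0,0,0,0],
])

```text
clock: 14.25
position: [0.446, -0.236, 0.2022]
ee_rot: [-0.42, -3.112, 0.0]
force: [-0.7, -0.8, -1.0]
width: 0.258
gripper_force: 20.0
```

```bash
python3 - <<'E'
from h import *
snap('g');o=observe();print(o['position'],o['force'],o['width'])
s=cv2.imread('pics/g_scene.png');t=cv2.imread('pics/g_top.png')
def c(im,x,y,w,h):return cv2.resize(im[y:y+h,x:x+w],(400,400),interpolation=cv2.INTER_CUBIC)
cv2.imwrite('pics/g.png',np.hstack([c(s,168,170,120,120),c(t,400,155,100,100)]))
E
```

```text
[ 0.44642022 -0.23598555  0.20218236] [ 0.36162194 -0.81221612 -1.23358199] 0.25957536895396527
```

View pics/g.png

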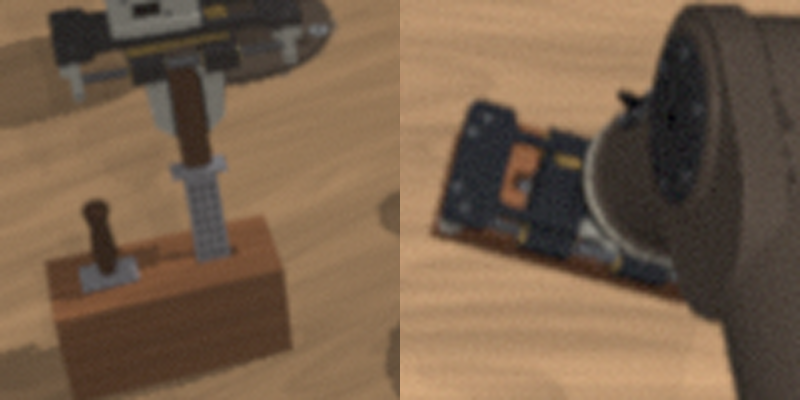

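apply_moves([
  [10,-0.13,0.036,-0.035,0],
  [10,-0.13,0.036,-0.04,0],
  [10,-0.13,0.036,-0.05,0],
  [10,-0.13,0.035,-0.057,0],
  [10,-0.11,0.03,-0.07,0],
  [10,-0.11,0.03,-0.08,0],
  [10,-0.11,0.03,-0.09,0],
  [10,-0.114,0.03,-0.097,0],
  [10,0,0,0,0],
  [10,0,0,0,0],
])

```text
clock: 15.6
position: [0.3883, -0.2202, 0.1709]
ee_rot: [-0.42, -3.112, -0.0]
force: [-0.5, -0.1, -0.5]
width: 0.263
gripper_force: 20.0
```

```bash
python3 - <<'E'
from h import *
snap('i');o=observe();print(o['position'],o['force'],o['width'])
s=cv2.imread('pics/i_scene.png');t=cv2.imread('pics/i_top.png')
def c(im,x,y,w,h):return cv2.resize(im[y:y+h,x:x+w],(400,400),interpolation=cv2.INTER_CUBIC)
cv2.imwrite('pics/i.png',np.hstack([c(s,168,170,120,120),c(t,390,155,100,100)]))
E
```

```text
[ 0.38863448 -0.2201798   0.17108445] [ 0.95618687 -0.04477578 -0.72533043] 0.2665962035639145
```

View pics/i.png

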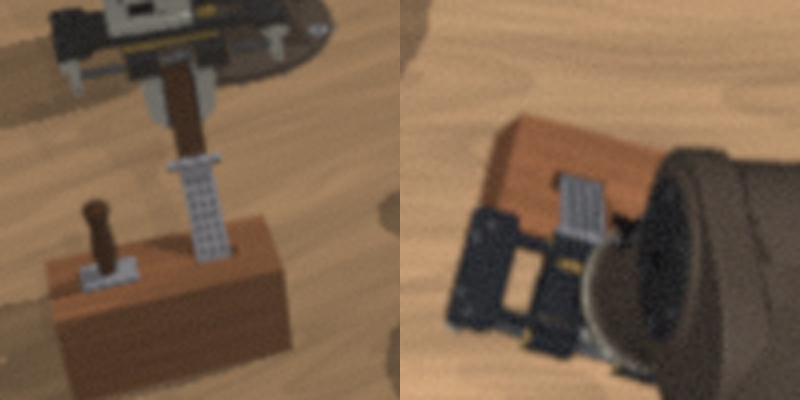

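apply_moves([
  [10,0,0,0,0],
  [10,0,0,0,0],
  [10,0,0,0.15,0],
  [10,0,0,0.25,0],
  [10,0,0,0.3,0],
  [10,0,0,0.1,0],
  [10,0,0,0,0],
  [10,0,0,0,0],
], newtons=45)

```text
clock: 16.7
position: [0.3885, -0.2202, 0.2188]
ee_rot: [-0.42, -3.113, -0.0]
force: [-0.1, 0.5, -1.8]
width: 0.26
gripper_force: 45.0
```

apply_moves([
  [10,0.15,0.2,0,0],
  [10,0.25,0.33,0,0],
  [10,0.3,0.4,0,0],
  [10,0.35,0.46,0,0],
  [10,0.35,0.46,0,0],
  [10,0.35,0.46,0,0],
  [10,0.35,0.46,0,0],
  [10,0.3,0.4,0,0],
  [10,0.25,0.33,0,0],
  [10,0.15,0.2,-0.1,0],
  [10,0,0,-0.2,0],
  [10,0,0,-0.1,0],
])

```text
clock: 18.2
position: [0.5559, 0.0008, 0.1936]
ee_rot: [-0.42, -3.111, 0.002]
force: [-0.0, -1.1, -0.8]
width: 0.261
gripper_force: 45.0
```

apply_moves([
  [10,0,0,0,0],
  [10,0,0,0,0],
  [10,0,0,0,0],
  [10,0,0,0,0],
])

```text
clock: 18.7
position: [0.557, 0.0016, 0.1955]
ee_rot: [0.42, 3.113, 0.0]
force: [0.2, -0.8, -0.7]
width: 0.256
gripper_force: 45.0
```

```bash
python3 - <<'E'
from h import *
snap('j');o=observe();print(o['position'],o['force'],o['width'],o['gripper_force'])
s=cv2.imread('pics/j_scene.png');t=cv2.imread('pics/j_top.png')
def c(im,x,y,w,h):return cv2.resize(im[y:y+h,x:x+w],(400,400),interpolation=cv2.INTER_CUBIC)
cv2.imwrite('pics/j.png',np.hstack([c(s,260,170,130,130),c(t,290,100,130,130)]))
E
```

```text
[0.55694436 0.00175877 0.19540339] [-0.81011014  0.59686425 -1.54509032] 0.26020218604997447 44.99959588050842
```

View pics/j.png

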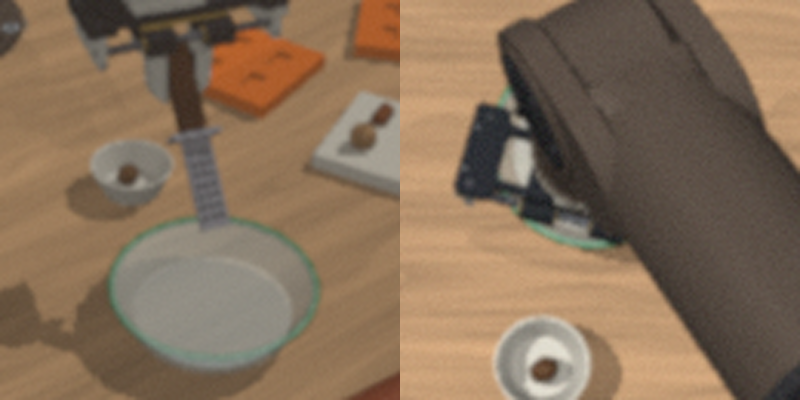

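```bash
python3 - <<'E'
from h import *
D=np.load('/tmp/j_scene.npy');f=lambda x,y:(260+x*.325,170+y*.325)
uv=[f(211,220),f(200,165),f(185,100)]
P=dep('scene',uv,D);print(P,plane('scene',[f(213,226)],.115))
v=P[1]-P[0];print(np.degrees(np.arccos(v[2]/np.linalg.norm(v))));v=P[2]-P[0];print(np.degrees(np.arccos(v[2]/np.linalg.norm(v))))
E
```

```text
[[ 0.65367157 -0.02774853  0.12000304]
 [ 0.61928046 -0.01548069  0.15640552]
 [ 0.58718985 -0.010009    0.20870693]] [[ 0.65682745 -0.02768177  0.115     ]]
45.08737056746145
37.80079947675859
```

```bash
python3 -c "
from cell import arm;print(arm.sign_off())"
```

```text
the job is handed in; nothing more can be done
None
```

The job is handed in: the nutmeg lies in the pinch bowl, and the gripper holds the grater still at about 45°, handle end up, with the blade's tip over the middle of the pie dish about 7 cm above its rim; the hand-in returned no verdict.

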